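# Refit the drip tray of the counter-top water tap

## Robot

A 6-joint arm with a two-finger parallel gripper is mounted at the origin on a cart in front of the work surface, level with it; the furniture and walls round the work are solid. World frame = base frame: x ahead of the robot, y to its left, z up, the work surface at z = 0. Lengths are in m, angles in rad, forces in N, time in s.
With the tool pointing down it reaches from about 0.3 to 0.75 m from the base axis. Payload 8.5 kg.
Tool frame: the origin (TCP) lies between the finger pads, 19 mm behind the fingertips; this is the grasp point; z points along the fingers, y is the line along which they close (so a half turn about z gives the same grasp; the last joint's range is limited). The gripper opens to 85 mm and grips with 20 to 120 N. Pads are 22 mm wide; open, the fingers measure 114 mm over their backs; the gripper's body (76 mm by 85 mm) begins 54 mm behind the grasp point. The pads swing forward as they close: fully open they stand 13 mm farther back than shut.
Start: joints at [1.077, 0.381, 1.297, -0, 1.464, -0.215], TCP at [0.151, 0.529, 0.25] pointing down, gripper open.
Joint ranges: [-3.11, 3.11], [-0.89, 2.33], [0.22, 2.48], [-1.42, 4.56], [0.17, 2.85], [-2.88, 2.88]. Speed limits (rad/s): [2.39, 2.39, 3.14, 3.14, 3.14, 3.14].

## Interface

Orientations are given as a unit quaternion [x, y, z, w].
In Python, from plant import env gives the robot as it stands.
- The arm moves only by the tool inch_along, called after ">>>" as name(argument=value, ...), one argument or row to a line, values as JSON. Schema: {"type":"object","properties":{"steps":{"type":"array","items":{"type":"array","items":{"type":"number"},"minItems":5,"maxItems":5},"minItems":1,"maxItems":10},"force":{"type":"number"},"only":{"type":"string"},"quiet":{"type":"boolean"},"lines":{"type":"string"}},"required":["steps"],"additionalProperties":false}. steps is a list of rows, 1 to 10 of them, each of 5 numbers: dx, dy, dz in shares of the most that a row can go, 1 being 50 mm, then a turn about the tool's z in units of 0.25 rad, then the finger opening in m; each row shifts and turns the commanded pose from where the row before left it, along the tool's axes as they then stand; what a row does not reach is not made up. A row lasts 1/10 s, in which the tool goes at most 0.05 m and 0.15 rad, less where a joint would pass 70% of its speed; a pose out of reach is approached as far as the arm can. The fingers move at their own pace and stop on an object; force is the grip in N (left out, the last holds). Time passes only in rows, so rows that do not move let the fingers close. The tool returns the time, the measured TCP pose, the force, the opening and the grip force at its end. only (a regular expression) keeps the lines of the reply that match it, lines (a string "A,B") keeps lines A to B, and quiet returns only ok. Input that does not fit is refused with a message, and nothing moves.
- env.read_state(): the state, without advancing time (a new reading comes with each control period).
- env.grab_frame(name): name is "scene" or "top" or "wrist"; returns the picture (420x560x3 uint8, red, green, blue); there is no depth.
- env.camera_params(name): a dict with "fx", "fy", "cx", "cy" (pixels), "origin" and "orientation" of the camera in the world. Camera axes: x right, y up, looking along -z (the intrinsics and any distortion apply to the point x, -y, -z); pixel columns grow to the right and rows downward; lengths in m; the calibration is good to about 2 mm. A picture is of the moment at which its call begins: read the wrist's pose just before it. camera_params takes no time and is no camera call; for the wrist camera it gives the pose at the moment of the call.
- env.job_done(): hands the job in; it is judged then, once.
The state is a dict: "time_s": time; "joints": joint angles; "qd": joint speeds; "joint_efforts": joint torques, N m; "position": TCP position; "ee_rot": TCP orientation; "wrist_force": force on the tool from outside, world axes, zero at the start; "ft_torque": the same for the moment, N m; "grip_width": finger opening in m; "grip_force": force on a finger pad.
Only numpy, scipy, OpenCV 4.12 (cv2) and the standard library are available. Lean on these libraries where they do the work, as an engineer would, in place of code of your own. Each camera call takes 0.05 s, during which the arm holds its last target. There are 200 camera calls.

## Task

Put the rinsed drip tray back under the grate of the brass water tap, ready to pour. Pick it up by its sides, carry it level and lay it on the worktop with its nose just inside the mouth of the bay in the tap's foot; let go, take it again by the bar pull at its front and slide it fully home, front plate against the foot. The spout, which was swung aside, must end pointing straight to the front over the grate; leave the glass, bottle, jigger and lime as they stand.

Things in the scene. Friction and masses are not known exactly. Their poses are not given: they have to be found in the camera images.
- drip_tray: Loose black open-topped tray, 0.3-0.6 kg, body 120 (x) x 62 (y) x 34 mm high, 4 mm walls; dark front plate on its -x end, 8 thick x 100 wide x 50 high (x -60 to -68), with a brass bar pull before it. Origin: middle of the body's underside, z = 0 as it lies flat. x points from pull to nose (goes in first), z up. Balances about 11 mm behind the origin, towards the plate. It slides on the worktop.
- tray_pull (a point): Middle of the tray's bar pull: round brass bar 10 mm thick along the tray's y, straight for 44 mm, an arm at each end. It is 104 mm in front (-x) of the tray's origin, 28 mm above the worktop; 31 mm free between bar and front plate. Axes as the tray's.
- tray_nose (a point): Middle of the tray's nose end: 60 mm ahead (+x) of the tray's origin, 17 mm above its underside. Axes as the tray's.
- tap_stand: Fixed tap: dark foot 160 deep (x) x 104 wide x 52 mm high, slotted steel grate on top, brass tower on the axis x = 128 mm. Origin: on the worktop, middle of the bay mouth in the foot's front face; x points into the bay, z up. The tray runs on the worktop into the bay under the grate until its front plate meets the front face: tray origin then at x = 60, nose at x = 120 mm.
- bay_mouth (a point): Middle of the bay mouth, in the foot's front face, 17 mm above the worktop. Axes as tap_stand's. The bay is open below, 67 mm wide between its side walls, 40 mm high, 138 mm deep; over the first 18 mm the walls flare to 84 mm wide at the mouth.
- spout (a joint): Swivel of the brass spout about the tower's upright axis, rad. 0: it points straight to the front (-x of tap_stand), over the grate; positive is counter-clockwise from above, nozzle towards the stand's -y side. Starts at 0.6 to 1.2. No stop at 0 (stops at +-1.7); turns stiffly (about 0.12 N m) and stays where it is left.
- spout_collar (a point): Centre of the spout's flat-sided collar on top of the tower, on its axis (tap_stand x = 128 mm), 151 mm above the worktop. The collar is 40 mm long in the spout's direction, 30 mm across its two upright flats, 26 mm high (top at 165 mm); below it the tower's rim is 40 mm across. The spout tube, 13 mm thick, leaves its front end and rises to 178 mm. Axes: tap_stand's at spout = 0, turning with it.
- nozzle (a point): Lower end of the spout's nozzle, 70 mm out from the tower's axis and 146 mm above the worktop; it moves round with the spout. Mind the room: a glass shelf hangs 0.6 m above the back of the worktop (front edge: x + y = 0.91 m), and a tall cabinet side stands on the right, from about x = 0.61, y = -0.16 m slanting away from the robot.
- glass: Loose rocks glass, clear, 70 mm across, 86 mm high; leave it alone. Origin: middle of its underside.
- bitters_red: Loose small brown bottle with a red cap, 48 mm across, 134 mm high; leave it alone. Origin: middle of its underside.
- jigger: Loose brass hourglass measure, 44 mm across, 80 mm high; leave it alone. Origin: middle of its underside.
- lime: Loose green lime, 55 mm long; leave it alone. Origin: middle of its underside.

How it is judged:
On the way, in this order (a step that is already met when the one before it is completed fails the run):
1. the tray lies flat on the worktop with its nose just inside the bay (0 to 90 mm past the front face), and the fingers have let go of it (x of tray_nose in the frame of tap_stand between 0 and 0.09 m and y of tray_nose in the frame of tap_stand between -0.015 and 0.015 m and height (world z) of drip_tray below 0.006 m and angle between drip_tray's own z axis and vertical below 0.1 rad and contact force between the fingers and drip_tray below 0.1 N), for 0.2 s.
2. the fingers have the tray by its bar pull (TCP within 40 mm of the middle of the bar, touching it) (distance between the grasp point and tray_pull below 0.04 m and contact force between the fingers and drip_tray above 1 N), for 0.1 s.
At the end, for the whole second after the job is handed in: The tray is at rest fully in the bay: its front plate within 3.5 mm of the foot's front face, its nose within 6 mm of the bay's middle, square to the bay within 0.06 rad, flat on the worktop; the spout points to the front over the grate within 0.15 rad (x of tray_nose in the frame of tap_stand above 0.1165 m and y of tray_nose in the frame of tap_stand between -0.006 and 0.006 m and angle between the x axis of drip_tray and the x axis of tap_stand, either way round below 0.06 rad and height (world z) of drip_tray below 0.004 m and angle between drip_tray's own z axis and vertical below 0.05 rad and linear speed of drip_tray below 0.01 m/s and value of joint spout between -0.15 and 0.15 rad); the robot touches nothing.
It fails at once if the tray is tilted more than 0.44 rad (25 degrees) (angle between drip_tray's own z axis and vertical above 0.44 rad).
It fails at once if the glass, the bottle, the jigger or the lime is moved more than 25 mm (distance of any of glass, bitters_red, jigger, lime from where it was at the start of the episode above 0.025 m).
It also fails if it takes over 72 s, if anything falls off the work surface, if the arm or the gripper's body presses on something with over 40 N, if the wrist force passes 120 N, or if a joint passes its speed limit or range.

## Working session

There is one attempt and no reset: what is moved stays moved. The work goes in short steps, Python scripts to look and compute and a tool call to move; the robot and the scene stay as the last step left them, time stands still between calls to the robot, and variables do not carry over. Pictures are saved under pics/ and viewed, at most 10 in all, crops included, and the job is handed in when it is done.

```bash
ls; mkdir -p pics; python3 - <<'E'
from plant import env
import cv2,numpy as np
for n in ("scene","top"):
    p=env.camera_params(n);print(n,p)
    cv2.imwrite(f"pics/{n}0.png",env.grab_frame(n)[:,:,::-1])
s=env.read_state();print(s["position"],s["ee_rot"],s["grip_width"],s["time_s"]); print(env.camera_params("wrist"))
E
```

```text
pics
plant.py
scene {'fx': 429.42588921114526, 'fy': 429.42588921114526, 'cx': 279.1656161491894, 'cy': 208.11251726178142, 'origin': array([-0.10126049, -0.35246487,  0.79598018]), 'orientation': array([ 0.3954235 , -0.16442698, -0.35660195,  0.83032468])}
top {'fx': 530.9196092182308, 'fy': 530.9196092182308, 'cx': 273.56354702906367, 'cy': 209.89281634751555, 'origin': array([0.29405794, 0.23033446, 1.23484351]), 'orientation': array([-0.06745683,  0.0560592 ,  0.71443344, -0.69418427])}
[0.15123765 0.52853221 0.24951643] [ 1.38929406e-01  9.90302082e-01 -6.02197964e-04 -2.08895732e-04] 0.0853054088325307 0.1
{'fx': 330.4853798231888, 'fy': 330.4853798231888, 'cx': 283.0833141567643, 'cy': 209.62383654365772, 'origin': array([0.08728905, 0.54704288, 0.37266185]), 'orientation': array([-0.10788449, -0.08086652,  0.59665634,  0.7910896 ])}
```

View pics/scene0.png

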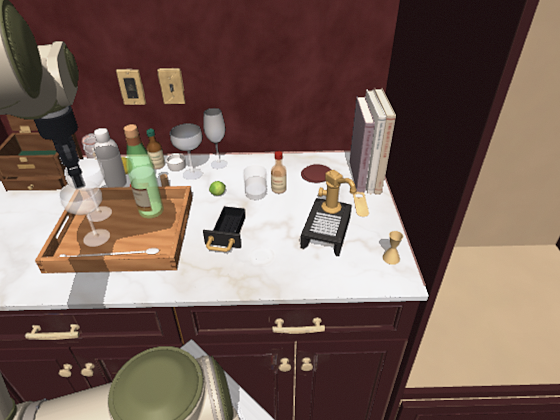

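View pics/top0.png

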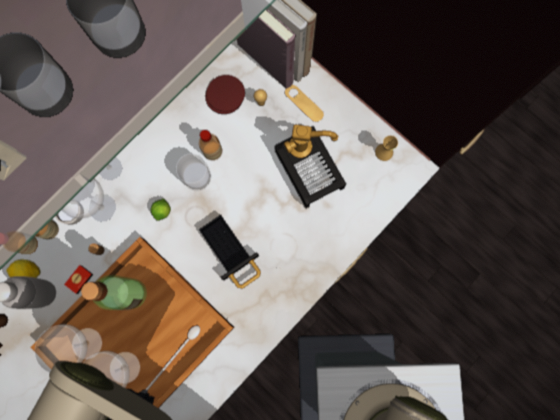

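```bash
python3 - <<'E'
from plant import env
p=env.camera_params("top");print({k:v for k,v in p.items() if 'dist' in k})
E
```

```text
{}
```
Top image: tray at approx (228,245), pull (245,275), nose around (208,217). Tap foot: front face lower right (325,195), grate (313,172), tower (300,140), nozzle (335,135). Jigger (386,148), bottle (209,145), glass (193,168), lime (160,209).

The scene shows the tray at about (228,228) and the tap at (328,215), with the spout swung right. In the top view the tray runs from the nose at (208,217) to the pull at (245,275). The foot's front edge is near (325,195), the tower near (300,140) and the nozzle near (335,135). I'll enlarge these next.

```bash
python3 - <<'E'
import cv2
a=cv2.imread("pics/top0.png")
c=lambda x0,y0,x1,y1,k,a:cv2.resize(a[y0:y1,x0:x1],None,fx=k,fy=k,interpolation=cv2.INTER_CUBIC)
t=c(190,205,270,295,6,a); u=c(265,115,355,215,6,a)
cv2.imwrite("pics/top_tray.png",cv2.convertScaleAbs(t,alpha=1.6,beta=20));cv2.imwrite("pics/top_tap.png",cv2.convertScaleAbs(u,alpha=1.6,beta=20))
E
```

View pics/top_tray.png

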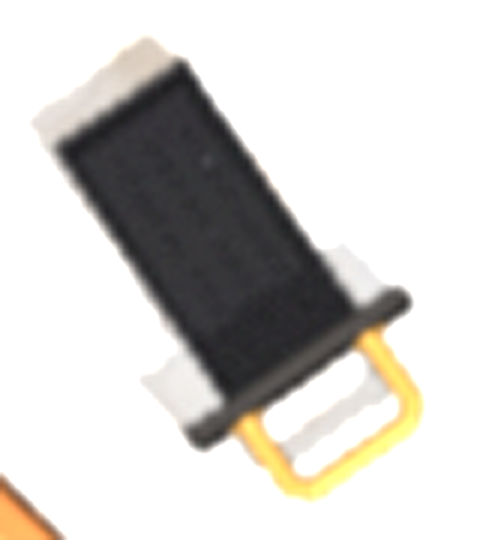

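View pics/top_tap.png

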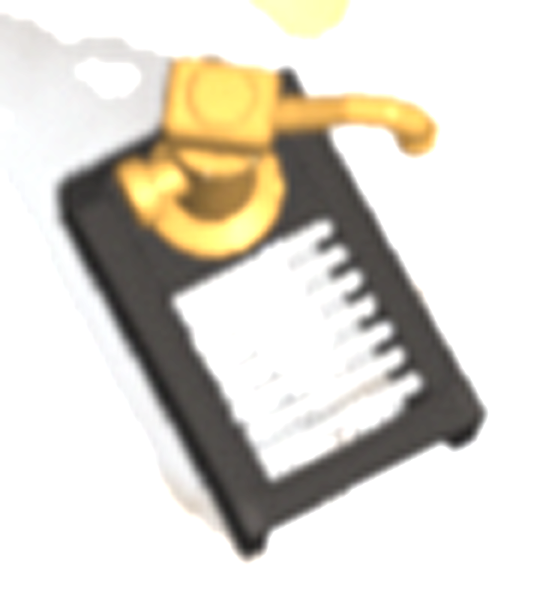

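Tray crop (6x, origin 190,205): nose top corners at (60,148) and (187,60); plate ends at (195,440) and (408,298); bar runs from (300,492) to (415,408). Tap crop (6x, origin 265,115): foot top corners at (62,190), (290,72), (483,410) and (240,540); collar centre at (220,100), nozzle end near (415,140). I'll get the scene view for the second line of sight.

```bash
python3 - <<'E'
import cv2,numpy as np
a=cv2.imread("pics/scene0.png")
c=lambda x0,y0,x1,y1,k:cv2.convertScaleAbs(cv2.resize(a[y0:y1,x0:x1],None,fx=k,fy=k,interpolation=cv2.INTER_CUBIC),alpha=1.4,beta=15)
cv2.imwrite("pics/scene_c.png",np.hstack([c(195,165,255,260,6),c(295,165,365,260,6)]))
E
```

```text
(no output)
```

View pics/scene_c.png

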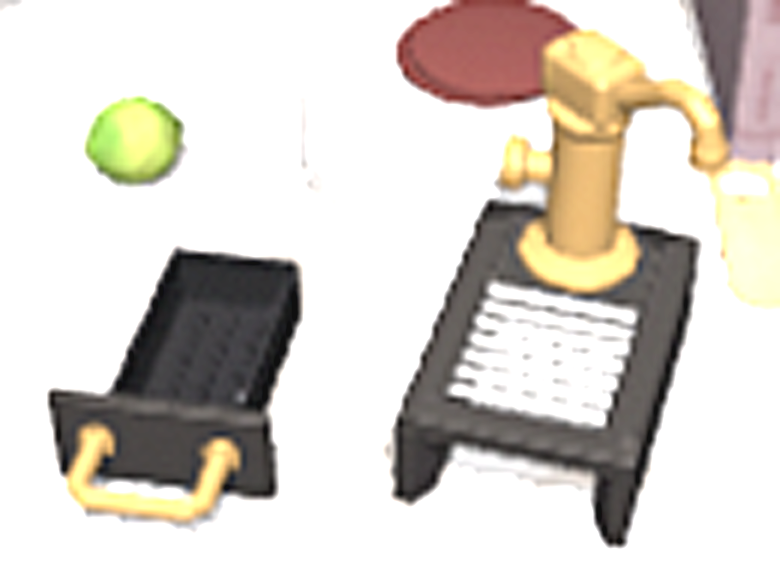

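The scene crop (6x) gives, for the tray, nose top corners at (176,252) and (300,265), plate top at (52,392) and (268,408), plate bottom at (68,475) and (273,494), and the bar at about (140,507). For the tap it gives foot top corners at (490,205), (697,240), (400,415) and (635,460), feet at (398,497) and (622,543), and nozzle at (710,160).

```bash
cat > h.py <<'E'
import numpy as np
from scipy.spatial.transform import Rotation as R
from scipy.optimize import least_squares
def proj(p,P):
    q=R.from_quat(p["orientation"]).inv().apply(np.atleast_2d(P)-p["origin"])
    return np.c_[p["cx"]+p["fx"]*q[:,0]/-q[:,2],p["cy"]+p["fy"]*-q[:,1]/-q[:,2]]
def rot(a): return R.from_euler("z",a)
def fit(obs,x0,verbose=True):
    # obs: list of (cam, modelpts, pix); x=(x,y,z,yaw)
    f=lambda x:np.concatenate([(proj(c,rot(x[3]).apply(np.array(M,float))+x[:3])-np.array(U)).ravel() for c,M,U in obs])
    r=least_squares(f,x0,loss="soft_l1"); print("pose",r.x.round(4)); print("res",f(r.x).reshape(-1,2).round(1).tolist()); return r.x
def tri(obs,x0):
    f=lambda x:np.concatenate([(proj(c,x)-np.array(u)).ravel() for c,u in obs])
    r=least_squares(f,x0); print("tri",r.x.round(4),r.fun.round(1)); return r.x
E
cat > m.py <<'E'
from h import *
from plant import env
S=env.camera_params("scene");T=env.camera_params("top")
k=lambda L,o:(np.array(L)/6+np.array(o)-.4)
trayT=[[.06,.031,.034],[.06,-.031,.034],[-.068,.05,.05],[-.068,-.05,.05],[-.104,0,.028]]
tT=k([[60,148],[187,60],[192,442],[408,300],[360,448]],(190,205))
trayS=[[.06,.031,.034],[.06,-.031,.034],[-.068,.05,.05],[-.068,-.05,.05],[-.068,.05,0],[-.068,-.05,0],[-.104,0,.028]]
tS=k([[176,252],[300,265],[52,392],[268,408],[68,475],[273,494],[138,503]],(195,165))
tr=fit([(T,trayT,tT),(S,trayS,tS)],[.35,.2,0,.6])
foot=[[.16,.052,.052],[.16,-.052,.052],[0,.052,.052],[0,-.052,.052]]
fT=k([[62,190],[290,72],[240,540],[483,410]],(265,115))
fS=k([[490,205],[697,240],[400,415],[635,460],[398,497],[622,543]],(295-60,165))
st=fit([(T,foot,fT),(S,foot+[[0,.052,0],[0,-.052,0]],fS)],[.5,.05,0,.6])
nz=tri([(T,k([[418,140]],(265,115))),(S,k([[710,160]],(235,165)))],[.6,0,.15])
co=tri([(T,k([[221,97]],(265,115))),(S,k([[595,60]],(235,165)))],[.6,0,.15])
iv=lambda p:rot(st[3]).inv().apply(p-st[:3])
n=iv(nz);print("nozzle in stand",n,"spout",np.arctan2(-n[1],.128-n[0]),"collar",iv(co))
print("tray in stand",iv(tr[:3]),tr[3]-st[3])
E
python3 m.py
```

```text
pose [ 4.357e-01  3.618e-01 -4.000e-04  5.781e-01]
res [[-1.4, -0.9], [-0.1, -1.5], [-0.1, 0.8], [1.0, -1.2], [0.2, 0.7], [-0.2, -1.4], [0.4, -1.1], [-1.2, 0.3], [0.3, 2.2], [-1.5, 0.4], [0.7, 1.9], [-0.2, -0.1]]
pose [ 0.5375  0.1262 -0.003   0.4543]
res [[-1.7, -2.0], [-0.1, -2.5], [1.3, -0.4], [1.0, 0.4], [-1.1, -1.6], [0.9, -0.6], [-1.3, 0.1], [-0.3, 1.0], [-1.4, 1.0], [0.2, 1.8]]
tri [0.6384 0.1114 0.1486] [ 0.4 -0.4 -0.6  0.2]
tri [0.6522 0.1817 0.1591] [ 0. -0. -0.  0.]
nozzle in stand [ 0.0841007  -0.05760397  0.15159706] spout 0.9196035872746467 collar [ 0.12739806 -0.00047078  0.16210652]
tray in stand [0.01185421 0.2563782  0.00257038] 0.12378357858371458
```

Units first: shifts go in shares of 50 mm and turns go in units of 0.25 rad. So -0.05 m is -1, -0.02 m is -0.4.

```bash
cat >> m.py <<'E'
E
python3 - <<'E'
from h import *
from plant import env
S=env.camera_params("scene");T=env.camera_params("top")
tri([(T,[[93,288]]),(S,[[131,128]])],[.4,.5,.2])
tri([(T,[[193,168]]),(S,[[257,180]])],[.4,.5,.05])
tri([(T,[[206,134]]),(S,[[279,157]])],[.5,.4,.1])
E
```

```text
tri [0.3296 0.5718 0.2787] [-0.4  0.7  1.1 -0.1]
tri [0.6095 0.4307 0.0427] [ 0.1 -0.1 -0.2  0. ]
tri [0.6657 0.3901 0.1161] [-0.1  0.2  0.3 -0.1]
```

>>> inch_along(
  steps=[
    [0,0,-1,0,0.085],
    [0,0,-1,0,0.085],
    [0,0,-0.4,0,0.085],
  ],
)

```text
time_s: 0.4
position: [0.1515, 0.529, 0.3746]
ee_rot: [0.139, 0.99, 0.003, 0.001]
wrist_force: [-0.1, 0.0, 0.2]
grip_width: 0.0853
grip_force: 0.0
```

>>> inch_along(
  steps=[
    [-0.9,-0.26,0,0,0.085],
    [-0.9,-0.26,0,0,0.085],
    [-0.9,-0.26,0,0,0.085],
    [-0.9,-0.26,0,0,0.085],
    [-0.9,-0.26,0,0,0.085],
    [-0.9,-0.26,0,0,0.085],
    [-0.84,-0.26,0,0,0.085],
  ],
)

```text
time_s: 1.1
position: [0.4278, 0.354, 0.3696]
ee_rot: [0.139, 0.99, -0.0, -0.0]
wrist_force: [0.5, 1.3, -0.6]
grip_width: 0.0849
grip_force: 0.0
```

>>> inch_along(
  steps=[
    [0,0,0.4,-0.56,0.085],
    [0,0,0.4,-0.56,0.085],
    [0,0,0.4,-0.56,0.085],
    [0,0,0.4,-0.56,0.085],
    [0,0,0.4,-0.56,0.085],
    [0,0,0.4,-0.56,0.085],
    [0,0,0,0,0.085],
  ],
)

```text
time_s: 1.8
position: [0.4254, 0.3548, 0.2474]
ee_rot: [-0.277, 0.961, -0.001, -0.003]
wrist_force: [0.2, 0.2, -0.3]
grip_width: 0.085
grip_force: 0.0
```

```bash
python3 - <<'E'
from plant import env
import cv2,json
p=env.camera_params("wrist");im=env.grab_frame("wrist")[:,:,::-1]
cv2.imwrite("pics/w1.png",cv2.convertScaleAbs(im,alpha=1.4,beta=15))
json.dump({k:(v.tolist() if hasattr(v,'tolist') else v) for k,v in p.items()},open("w1.json","w"))
E
```

```text
(no output)
```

View pics/w1.png

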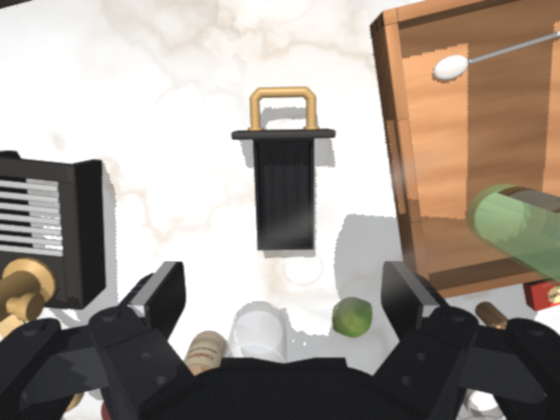

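The wrist view shows the tray's plate ends at (232,132) and (335,130), nose corners at (258,249) and (313,248), and bar middle at (283,91). The glass and lime are clear of it. I'll refine the tray pose with this view.

```bash
cat >> m.py <<'E'
import json
W=json.load(open("w1.json"));W["origin"]=np.array(W["origin"])
M=[[.06,-.031,.034],[.06,.031,.034],[-.068,-.05,.05],[-.068,.05,.05],[-.104,0,.028]]
U=[[258,249],[313,248],[232,132],[335,129],[283,91.5]]
print("wrist only");tw=fit([(W,M,U)],tr)
print("both");tb=fit([(W,M,U)]*2+[(T,trayT,tT),(S,trayS,tS)],tr)
s=env.read_state();r=R.from_quat(s["ee_rot"]);p=s["position"]
for t in(tw,tb):
    g=rot(t[3]).apply([-.011,0,0])+t[:3];print("grasp",g,"tool d",r.inv().apply(g-p),"yaw err tool x vs -x tray",r.as_matrix()[:,0],np.angle(np.exp(1j*(np.arctan2(*r.as_matrix()[[1,0],0])-t[3]-np.pi))))
E
python3 m.py | sed -n '/wrist only/,$p'
```

```text
wrist only
pose [ 0.4344  0.3619 -0.0058  0.5822]
res [[-0.2, -0.2], [0.6, -0.2], [-0.5, -0.7], [0.5, 0.2], [-0.3, 1.0]]
both
pose [ 0.4344  0.3618 -0.0037  0.5813]
res [[-0.5, 0.4], [0.6, 0.4], [-0.8, -0.8], [0.8, 0.2], [-0.3, 0.7], [-0.5, 0.4], [0.6, 0.4], [-0.8, -0.8], [0.8, 0.2], [-0.3, 0.7], [-1.2, -0.1], [0.0, -0.7], [0.2, 1.5], [1.1, -0.6], [0.4, 1.3], [-0.6, -0.2], [0.0, -0.0], [-1.4, 1.5], [0.1, 3.4], [-1.7, 1.6], [0.5, 3.0], [-0.3, 1.1]]
grasp [ 0.42521036  0.35588707 -0.00582365] tool d [-0.00043775  0.00090663  0.25507093] yaw err tool x vs -x tray [-0.84821129 -0.52965112  0.00270186] -0.02398416765651998
grasp [ 0.42517388  0.35577419 -0.00374104] tool d [-0.0003414   0.00083063  0.25298855] yaw err tool x vs -x tray [-0.84821129 -0.52965112  0.00270186] -0.023111712977628793
```

Scaled: 0.05 m is 1, 0.04 m is 0.8, -0.023 rad is -0.092.

>>> inch_along(
  steps=[
    [0,0.02,1,-0.092,0.085],
    [0,0,1,0,0.085],
    [0,0,1,0,0.085],
    [0,0,0.8,0,0.085],
    [0,0,0.6,0,0.085],
    [0,0,0,0,0.085],
    [0,0,0,0,0.085],
  ],
)

```text
time_s: 2.55
position: [0.4267, 0.3568, 0.0314]
ee_rot: [-0.287, 0.958, 0.0, 0.001]
wrist_force: [0.8, 0.1, 0.9]
grip_width: 0.085
grip_force: 0.0
```

>>> inch_along(
  steps=[
    [0,0,0,0,0.04],
    [0,0,0,0,0.04],
    [0,0,0,0,0.04],
    [0,0,0,0,0.04],
    [0,0,0,0,0.04],
    [0,0,0,0,0.04],
    [0,0,0,0,0.04],
  ],
  force=40,
)

```text
time_s: 3.25
position: [0.4266, 0.3569, 0.0323]
ee_rot: [-0.288, 0.958, 0.0, 0.002]
wrist_force: [-1.7, -1.1, 6.4]
grip_width: 0.0613
grip_force: 43.2
```

Scaled: -0.02 m is -0.4, -0.007 m is -0.14, 0.127 rad is 0.508.

>>> inch_along(
  steps=[
    [0,0,-0.4,0,0.04],
    [0,0,-0.8,0,0.04],
    [0,0,-0.8,0,0.04],
    [0,0,-0.8,0,0.04],
    [0,0,-0.8,0,0.04],
    [0,0,-0.6,0,0.04],
    [-0.14,-0.6,0,0,0.04],
    [0,-0.6,0,0,0.04],
    [0,-0.54,0,0,0.04],
    [0,0,0,0.508,0.04],
  ],
  force=50,
)

```text
time_s: 4.25
position: [0.4808, 0.285, 0.2405]
ee_rot: [-0.224, 0.975, -0.0, 0.0]
wrist_force: [-0.6, 1.2, -5.1]
grip_width: 0.0606
grip_force: 60.8
```

>>> inch_along(
  steps=[
    [0,0,0,0,0.04],
    [0,0,0,0,0.04],
  ],
)

```text
time_s: 4.45
position: [0.4791, 0.2877, 0.2404]
ee_rot: [-0.228, 0.974, 0.0, 0.0]
wrist_force: [0.0, 0.2, -5.0]
grip_width: 0.0605
grip_force: 60.8
```

```bash
python3 - <<'E'
from plant import env
import cv2,json
p=env.camera_params("wrist");im=env.grab_frame("wrist")[:,:,::-1]
cv2.imwrite("pics/w2raw.png",im)
im=cv2.resize(im,(800,600),interpolation=cv2.INTER_CUBIC)
cv2.imwrite("pics/w2.png",cv2.convertScaleAbs(im,alpha=1.5,beta=25))
json.dump({k:(v.tolist() if hasattr(v,'tolist') else v) for k,v in p.items()},open("w2.json","w"))
E
```

```text
(no output)
```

View pics/w2.png

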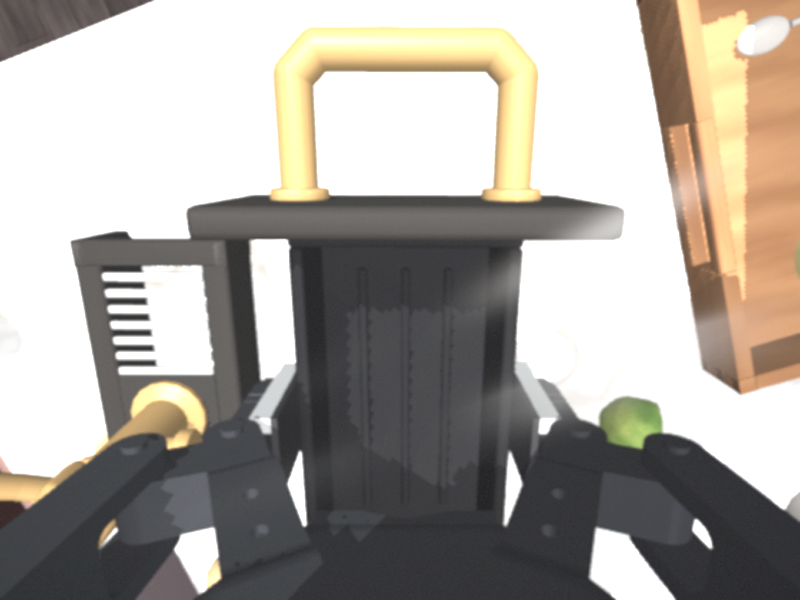

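w2 (1.43x) shows the tray held level. The foot's front top edge runs from (76,243) to (220,240). Its -y top edge goes down to (113,430), its +y top edge to (240,375), and its +y bottom edge from (250,240) to (260,370). The tower flange is at about (168,412). I'll fit the stand with these.

```bash
cat >> m.py <<'E'
print("STAND")
W2=json.load(open("w2.json"));W2["origin"]=np.array(W2["origin"])
L=[([0,-.052,.052],[0,.052,.052],[[90,242],[205,240]]),
   ([0,-.052,.052],[.15,-.052,.052],[[78,255],[113,430]]),
   ([0,.052,.052],[.15,.052,.052],[[221,255],[239,370]]),
   ([0,.052,0],[.15,.052,0],[[250,250],[260,370]])]
def f(x,wz=True):
    o=[]
    P=lambda c,m:proj(c,rot(x[2]).apply(np.atleast_2d(np.array(m,float)))+[x[0],x[1],0])
    for a,b,us in L:
        A,B=P(W2,[a,b]);n=np.array([-(B-A)[1],(B-A)[0]])/np.linalg.norm(B-A)
        for u in us:o.append(n@(np.array(u)/1.42857-A))
    o=np.array(o)
    q=[(P(T,foot)-fT).ravel()*.4,(P(S,foot)-fS[:4]).ravel()*.4] if wz else []
    return np.concatenate([o]+q)
for wz in(False,True):
    r2=least_squares(f,st[[0,1,3]],args=(wz,),loss="soft_l1");print(wz,r2.x.round(4),r2.fun.round(1))
# tape: collar & nozzle relative
st2=r2.x
iv2=lambda p:rot(st2[2]).inv().apply(p-np.r_[st2[:2],0])
n=iv2(nz);print("nozzle",n,"spout",np.arctan2(-n[1],.128-n[0]),"collar",iv2(co))
E
python3 m.py | sed -n '/STAND/,$p'
```

```text
STAND
False [0.5375 0.1238 0.4842] [-0.3  0.3 -6.4 -4.4  2.5  0.2  0.   2.4]
True [0.5373 0.1241 0.4792] [ 0.   0.2 -6.1 -4.8  2.8  0.   0.2  2.2 -0.8 -0.4 -0.4 -1.   1.  -0.
  0.7 -0.1 -0.8 -0.8  0.1 -0.7 -0.3  0.   0.2  0.1]
nozzle [ 0.08383643 -0.05788223  0.14858465] spout 0.9190332251032448 collar [ 0.12854053 -0.0018429   0.15909411]
```

```bash
python3 - <<'E'
import cv2
a=cv2.imread("pics/w2raw.png")[155:305,40:200]
cv2.imwrite("pics/w2c.png",cv2.convertScaleAbs(cv2.resize(a,None,fx=4,fy=4,interpolation=cv2.INTER_CUBIC),alpha=2.2,beta=30))
E
```

```text
(no output)
```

View pics/w2c.png

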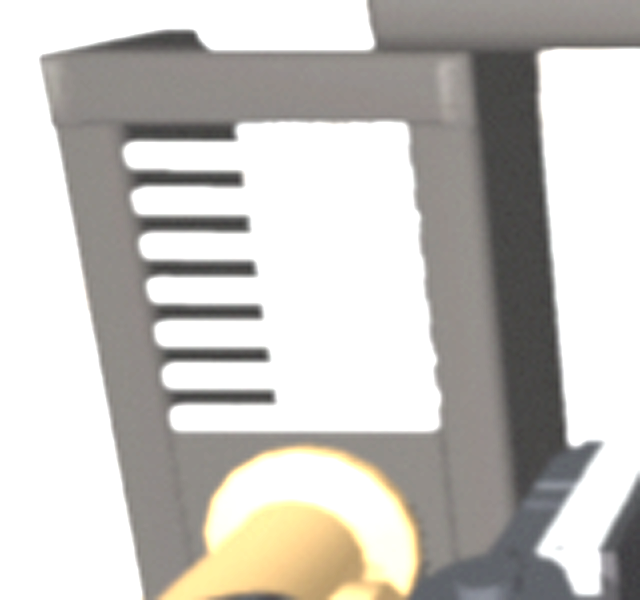

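The crop (4x, origin 40,155) shows the front top edge from (45,58) to (470,52). The left edge runs to (142,590), the right top edge to (515,500), and the right bottom edge from (537,55) to (567,445).

```bash
python3 - <<'E'
s=open("m.py").read()
a=s.index("L=[");b=s.index("def f(x")
s=s[:a]+'''z=lambda u:((np.array(u)/4+[40,155]-.4)*1.42857).tolist()
L=[([0,-.052,.052],[0,.052,.052],z([[80,56],[440,52]])),
   ([0,-.052,.052],[.15,-.052,.052],z([[50,85],[142,590]])),
   ([0,.052,.052],[.15,.052,.052],z([[472,80],[515,500]])),
   ([0,.052,0],[.15,.052,0],z([[538,70],[567,445]]))]
'''+s[b:]
open("m.py","w").write(s)
E
python3 m.py | sed -n '/STAND/,$p'; python3 -c "
from plant import env
s=env.read_state();print(s['position'],s['ee_rot'])"
```

```text
STAND
False [0.5366 0.1244 0.4649] [ 0.3 -0.3 -3.7 -1.9 -0.   0.5  1.2  2.6]
True [0.5365 0.1244 0.464 ] [ 0.4 -0.3 -3.6 -2.   0.1  0.4  1.3  2.6 -0.6 -0.6  0.  -1.   0.9  0.
  0.7  0.1 -0.6 -0.8  0.3 -0.5 -0.4 -0.   0.   0.2]
nozzle [ 0.08527131 -0.05729179  0.14858465] spout 0.9299833628235132 collar [ 0.12911991 -0.00058056  0.15909411]
[0.47905213 0.28784116 0.2403342 ] [-2.28115768e-01  9.73634014e-01  5.38061370e-05  2.78936241e-05]
```

Scaled: 0.032 m is 0.64, -0.043 m is -0.86.

>>> inch_along(
  steps=[
    [0.8,0,0,0,0.04],
    [0.8,0,0,0,0.04],
    [0.64,0,0,0,0.04],
    [0,-0.86,0,0,0.04],
    [0,-0.86,0,0,0.04],
    [0,-0.86,0,0,0.04],
    [0,-0.86,0,0,0.04],
    [0,0,0,0,0.04],
  ],
)

```text
time_s: 5.3
position: [0.4569, 0.0804, 0.2402]
ee_rot: [-0.226, 0.974, -0.001, 0.001]
wrist_force: [0.5, 1.6, -5.4]
grip_width: 0.0605
grip_force: 60.8
```

```bash
cat > rel.py <<'E'
from h import *
from plant import env
st=np.array([.5365,.1244,.464]);s=env.read_state();r=R.from_quat(s["ee_rot"]);X=r.as_matrix()[:,0]
p=np.array(s["position"]);print("TCP in stand",rot(st[2]).inv().apply(p-[st[0],st[1],0]).round(4),"toolx yaw in stand",np.angle(np.exp(1j*(np.arctan2(X[1],X[0])-st[2]))).round(4),"j6",round(s["joints"][5],2),"F",np.round(s["wrist_force"],1),"grip",round(s["grip_force"],1),round(s["grip_width"],4),"t",s["time_s"])
E
python3 rel.py
```

```text
TCP in stand [-0.0909 -0.0037  0.2402] toolx yaw in stand 3.1328 j6 -2.11 F [ 0.5  1.6 -5.4] grip 60.8 0.0605 t 5.3
```

Scaled: 0.04 m is 0.8, 0.03 m is 0.6.

>>> inch_along(
  steps=[
    [0,0,0.8,0,0.04],
    [0,0,0.8,0,0.04],
    [0,0,0.8,0,0.04],
    [0,0,0.6,0,0.04],
    [0,0,0.5,0,0.04],
    [0,0,0.3,0,0.04],
    [0,0,0,0,0.04],
    [0,0,0,0,0.04],
  ],
)

```text
time_s: 6.1
position: [0.4553, 0.0842, 0.0507]
ee_rot: [-0.227, 0.974, -0.0, 0.0]
wrist_force: [0.4, 0.0, -5.3]
grip_width: 0.0606
grip_force: 60.7
```

```bash
python3 rel.py
```

```text
TCP in stand [-0.0906  0.0004  0.0507] toolx yaw in stand 3.1365 j6 -2.1 F [ 0.4  0.  -5.3] grip 60.7 0.0606 t 6.1
```

>>> inch_along(
  steps=[
    [0,0,0.2,-0.02,0.04],
    [0,0,0.14,0,0.04],
    [0,0,0,0,0.04],
    [0,0,0,0,0.04],
  ],
)

```text
time_s: 6.5
position: [0.4549, 0.0837, 0.033]
ee_rot: [-0.229, 0.973, 0.0, -0.0]
wrist_force: [0.1, -0.2, -4.3]
grip_width: 0.0605
grip_force: 60.8
```

```bash
python3 rel.py
```

```text
TCP in stand [-0.0911  0.0001  0.033 ] toolx yaw in stand 3.1398 j6 -2.11 F [ 0.1 -0.2 -4.3] grip 60.8 0.0605 t 6.5
```

>>> inch_along(
  steps=[
    [-0.24,0,0,0,0.04],
    [-0.24,0,0,0,0.04],
    [-0.22,0,0,0,0.04],
    [0,0,0.02,0,0.04],
    [0,0,0,0,0.04],
  ],
)

```text
time_s: 7.0
position: [0.487, 0.0994, 0.0324]
ee_rot: [-0.229, 0.973, -0.0, 0.001]
wrist_force: [2.8, 1.8, 0.3]
grip_width: 0.0608
grip_force: 61.4
```

```bash
python3 rel.py
```

```text
TCP in stand [-0.0555 -0.0002  0.0324] toolx yaw in stand 3.1399 j6 -2.07 F [2.8 1.8 0.3] grip 61.4 0.0608 t 7.0
```

>>> inch_along(
  steps=[
    [0,0,0,0,0.085],
    [0,0,0,0,0.085],
    [0,0,0,0,0.085],
    [0,0,0,0,0.085],
    [0,0,0,0,0.085],
    [0,0,-0.4,0,0.085],
    [0,0,-0.8,0,0.085],
    [0,0,-1,0,0.085],
    [0,0,-1,0,0.085],
    [0,0,-1,0,0.085],
  ],
)

```text
time_s: 8.0
position: [0.4857, 0.0993, 0.2442]
ee_rot: [-0.229, 0.973, 0.0, -0.0]
wrist_force: [0.9, 0.8, -0.8]
grip_width: 0.0848
grip_force: 0.0
```

```bash
python3 rel.py
python3 - <<'E'
from plant import env
import cv2,json
p=env.camera_params("wrist");im=env.grab_frame("wrist")[:,:,::-1]
im=cv2.resize(im,(800,600),interpolation=cv2.INTER_CUBIC)
cv2.imwrite("pics/w3.png",cv2.convertScaleAbs(im,alpha=1.5,beta=25))
json.dump({k:(v.tolist() if hasattr(v,'tolist') else v) for k,v in p.items()},open("w3.json","w"))
E
```

```text
TCP in stand [-0.0566  0.0003  0.2442] toolx yaw in stand 3.1398 j6 -2.07 F [ 0.9  0.8 -0.8] grip 0.0 0.0848 t 8.0
```

View pics/w3.png

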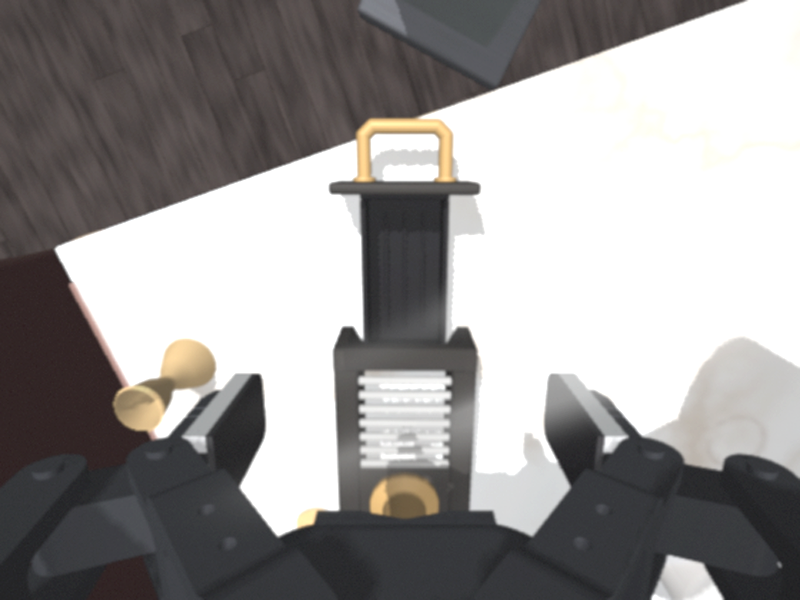

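The wrist view (1.43x) shows the tray's nose inside the mouth and centred: tray edges at 361 and 447, foot corners at (335,345) and (475,343). The plate runs from (330,187) to (479,188) and the bar middle is at (404,127). I'll measure the pull and foot from this.

```bash
python3 - <<'E'
from h import *
import json
W=json.load(open("w3.json"));W["origin"]=np.array(W["origin"])
k=lambda U:np.array(U)/1.42857
t=fit([(W,[[-.068,-.05,.05],[-.068,.05,.05],[-.104,0,.028],[-.06,-.031,.034],[-.06,.031,.034]],k([[330,186],[479,186],[404,127],[361,196],[448,196]]))],[.49,.1,0,.464])
q=fit([(W,[[0,-.052,.052],[0,.052,.052]],k([[334,345],[476,343]]))],[.5365,.1244,0,.464])
st=np.array([.5365,.1244,0])
print("tray in stand",rot(.464).inv().apply(t[:3]-st),t[3]-.464,"pull",rot(.464).inv().apply(rot(t[3]).apply([-.104,0,.028])+t[:3]-st), "foot",rot(.464).inv().apply(q[:3]-st))
E
```

```text
pose [ 0.4967  0.1043 -0.0074  0.464 ]
res [[-0.2, -0.5], [0.1, -0.6], [0.2, 2.6], [-0.3, 0.1], [0.2, -0.0]]
pose [ 0.5369  0.1247 -0.009   0.4773]
res [[0.0, -0.0], [-0.0, 0.0]]
tray in stand [-0.04461608 -0.00012219 -0.00737063] 2.505950318215655e-05 pull [-1.48616077e-01 -1.24793674e-04  2.06293699e-02] foot [ 0.00047123  0.00010681 -0.00902364]
```

Scaled: 0.048 m is 0.96, 0.045 m is 0.9, 0.143 rad is 0.572.

>>> inch_along(
  steps=[
    [0.9,0,0,0,0.03],
    [0.96,0,0,0,0.03],
    [0,0,0,0.572,0.03],
    [0,0,0,0.572,0.03],
    [0,0,0,0.572,0.03],
    [0,0,0,0.572,0.03],
    [0,0,0,0.572,0.03],
    [0,0,0,0.572,0.03],
    [0,0,0,0.572,0.03],
    [0,0,0,0.572,0.03],
  ],
  force=30,
)

```text
time_s: 9.05
position: [0.4029, 0.0579, 0.2417]
ee_rot: [0.337, 0.941, -0.0, -0.0]
wrist_force: [0.5, 0.2, -0.0]
grip_width: 0.0298
grip_force: 0.0
```

>>> inch_along(
  steps=[
    [0,0,0,0.572,0.03],
    [0,0,0,0.572,0.03],
    [0,0,0.6,0.572,0.03],
    [0,0,1,0,0.03],
    [0,0,0.8,0,0.03],
    [0,0,0,0,0.03],
    [0,0,0,0,0.03],
  ],
)

```text
time_s: 9.75
position: [0.4034, 0.0579, 0.1227]
ee_rot: [0.527, 0.85, -0.0, -0.0]
wrist_force: [0.6, -0.0, -0.2]
grip_width: 0.0298
grip_force: 0.0
```

```bash
python3 rel.py
```

```text
TCP in stand [-1.488e-01  1.000e-04  1.227e-01] toolx yaw in stand 1.5668 j6 -0.61 F [ 0.6 -0.  -0.2] grip 0.0 0.0298 t 9.75
```

Scaled: 0.03 m is 0.6, -0.001 m is -0.02.

>>> inch_along(
  steps=[
    [0,-0.02,0.8,0,0.03],
    [0,0,0.6,0,0.03],
    [0,0,0.4,0,0.03],
    [0,0,0.1,0,0.03],
    [0,0,0,0,0.03],
  ],
)

```text
time_s: 10.25
position: [0.4032, 0.0573, 0.0282]
ee_rot: [0.527, 0.85, 0.0, 0.001]
wrist_force: [0.2, 0.6, -0.8]
grip_width: 0.0302
grip_force: 0.0
```

```bash
python3 rel.py
```

```text
TCP in stand [-0.1492 -0.0003  0.0282] toolx yaw in stand 1.5669 j6 -0.61 F [ 0.2  0.6 -0.8] grip 0.0 0.0302 t 10.25
```

>>> inch_along(
  steps=[
    [0,0,0,0,0],
    [0,0,0,0,0],
    [0,0,0,0,0],
    [0,0,0,0,0],
    [0,0,0,0,0],
  ],
  force=40,
)

```text
time_s: 10.75
position: [0.4027, 0.0573, 0.0282]
ee_rot: [0.527, 0.85, 0.0, 0.001]
wrist_force: [-1.7, -1.0, 7.7]
grip_width: 0.0086
grip_force: 39.0
```

```bash
python3 rel.py
```

```text
TCP in stand [-1.497e-01 -1.000e-04  2.820e-02] toolx yaw in stand 1.5669 j6 -0.61 F [-1.7 -1.   7.7] grip 39.0 0.0086 t 10.75
```

Scaled: 0.015 m is 0.3, 0.01 m is 0.2.

>>> inch_along(
  steps=[
    [0,0.2,0,0,0],
    [0,0.3,0,0,0],
    [0,0.3,0,0,0],
    [0,0.3,0,0,0],
    [0,0.3,0,0,0],
    [0,0.3,0,0,0],
    [0,0.2,0,0,0],
    [0,0,0,0,0],
    [0,0,0,0,0],
  ],
)

```text
time_s: 11.65
position: [0.4884, 0.1, 0.0282]
ee_rot: [0.527, 0.85, 0.001, 0.001]
wrist_force: [2.7, 2.3, 3.9]
grip_width: 0.0084
grip_force: 39.2
```

```bash
python3 rel.py
```

```text
TCP in stand [-0.054  -0.0003  0.0282] toolx yaw in stand 1.567 j6 -0.5 F [2.7 2.3 3.9] grip 39.2 0.0084 t 11.65
```

Scaled: 0.004 m is 0.08, 0.002 m is 0.04.

>>> inch_along(
  steps=[
    [0,0.08,0,0,0],
    [0,0.08,0,0,0],
    [0,0.04,0,0,0],
    [0,0,0,0,0],
    [0,0,0,0,0],
  ],
)

```text
time_s: 12.15
position: [0.4951, 0.1037, 0.0278]
ee_rot: [0.527, 0.85, -0.001, -0.001]
wrist_force: [-6.6, -1.9, 10.3]
grip_width: 0.0085
grip_force: 39.9
```

```bash
python3 rel.py
```

```text
TCP in stand [-0.0463  0.      0.0278] toolx yaw in stand 1.567 j6 -0.49 F [-6.6 -1.9 10.3] grip 39.9 0.0085 t 12.15
```

>>> inch_along(
  steps=[
    [0,0.04,0,0,0],
    [0,0.04,0,0,0],
    [0,0,0,0,0],
    [0,0,0,0,0],
  ],
)

```text
time_s: 12.55
position: [0.4959, 0.1044, 0.0275]
ee_rot: [0.527, 0.85, -0.004, -0.003]
wrist_force: [-17.7, -13.3, 17.7]
grip_width: 0.0085
grip_force: 41.0
```

```bash
python3 rel.py
```

```text
TCP in stand [-0.0453  0.0003  0.0275] toolx yaw in stand 1.5678 j6 -0.48 F [-17.7 -13.3  17.7] grip 41.0 0.0085 t 12.55
```

>>> inch_along(
  steps=[
    [0,-0.06,0,0,0],
    [0,0,0,0,0.03],
    [0,0,0,0,0.03],
    [0,0,0,0,0.03],
    [0,0,0,0,0.03],
    [0,0,0,0,0.03],
  ],
)

```text
time_s: 13.15
position: [0.4973, 0.1045, 0.027]
ee_rot: [0.527, 0.85, -0.0, 0.0]
wrist_force: [-0.1, -0.2, 0.5]
grip_width: 0.0298
grip_force: 0.2
```

```bash
python3 rel.py
```

```text
TCP in stand [-0.044  -0.0002  0.027 ] toolx yaw in stand 1.5668 j6 -0.49 F [-0.1 -0.2  0.5] grip 0.2 0.0298 t 13.15
```

>>> inch_along(
  steps=[
    [0,0,-0.4,0,0.03],
    [0,0,-0.8,0,0.03],
    [0,0,-1,0,0.03],
    [0,0,-1,0,0.05],
    [0,0,-1,0,0.05],
    [0,0,0,0,0.05],
  ],
)

```text
time_s: 13.75
position: [0.4992, 0.1046, 0.2434]
ee_rot: [0.527, 0.85, 0.003, 0.005]
wrist_force: [0.5, -0.4, -0.5]
grip_width: 0.0502
grip_force: 0.0
```

```bash
python3 rel.py
python3 - <<'E'
from plant import env
import cv2,json
import numpy as np
a=env.grab_frame("top")[115:255,245:385,::-1]; 
p=env.camera_params("wrist");im=env.grab_frame("wrist")[:,:,::-1]
b=cv2.resize(a,(400,400),interpolation=cv2.INTER_CUBIC); c=cv2.resize(im,(400,300))
w=np.zeros((400,400,3),np.uint8);w[:300]=c
cv2.imwrite("pics/w4raw.png",im)
cv2.imwrite("pics/w4.png",cv2.convertScaleAbs(np.hstack([b,w]),alpha=1.5,beta=20))
json.dump({k:(v.tolist() if hasattr(v,'tolist') else v) for k,v in p.items()},open("w4.json","w"))
E
```

```text
TCP in stand [-0.0422 -0.001   0.2434] toolx yaw in stand 1.5671 j6 -0.49 F [ 0.5 -0.4 -0.5] grip 0.0 0.0502 t 13.75
```

Scaled: 0.001 m is 0.02, 0.045 m is 0.9, 0.13 rad is 0.52.

>>> inch_along(
  steps=[
    [0.02,0.8,0,0,0.055],
    [0,0.9,0,0,0.055],
    [0,0.9,0,0,0.055],
    [0,0.8,0,0,0.055],
    [0,0,0,0.52,0.055],
    [0,0,0,0.52,0.055],
    [0,0,0,0.52,0.055],
    [0,0,0,0.52,0.055],
    [0,0,0,0.488,0.055],
    [0,0,0,0,0.055],
  ],
)

```text
time_s: 14.85
position: [0.6487, 0.1808, 0.2347]
ee_rot: [0.769, 0.64, -0.002, -0.001]
wrist_force: [0.0, 0.4, 0.5]
grip_width: 0.0549
grip_force: 0.0
```

>>> inch_along(
  steps=[
    [0,0,0,0,0.055],
    [0,0,0,0,0.055],
  ],
)

```text
time_s: 15.05
position: [0.6489, 0.1809, 0.2362]
ee_rot: [0.768, 0.641, -0.001, -0.0]
wrist_force: [0.0, 0.5, 0.1]
grip_width: 0.0549
grip_force: 0.0
```

```bash
python3 rel.py
```

```text
TCP in stand [1.258e-01 2.000e-04 2.362e-01] toolx yaw in stand 0.9272 j6 0.28 F [0.  0.5 0.1] grip 0.0 0.0549 t 15.05
```

Units first: shifts go in shares of 50 mm and turns go in units of 0.25 rad. So 0.03 m is 0.6, 0.025 m is 0.5.

>>> inch_along(
  steps=[
    [0.02,0.04,0.6,0,0.055],
    [0,0,0.5,0,0.055],
    [0,0,0.24,0,0.055],
    [0,0,0.12,0,0.055],
    [0,0,0,0,0.055],
    [0,0,0,0,0.055],
  ],
)

```text
time_s: 15.65
position: [0.6516, 0.1816, 0.1652]
ee_rot: [0.768, 0.64, 0.001, 0.001]
wrist_force: [0.3, 0.1, 0.0]
grip_width: 0.055
grip_force: 0.0
```

```bash
python3 rel.py
```

```text
TCP in stand [ 0.1286 -0.0004  0.1652] toolx yaw in stand 0.9251 j6 0.28 F [0.3 0.1 0. ] grip 0.0 0.055 t 15.65
```

>>> inch_along(
  steps=[
    [0,0,0,0,0.02],
    [0,0,0,0,0.02],
    [0,0,0,0,0.02],
    [0,0,0,0,0.02],
    [0,0,0,0,0.02],
    [0,0,0,0,0.02],
  ],
  force=30,
)

```text
time_s: 16.25
position: [0.6504, 0.1818, 0.1652]
ee_rot: [0.768, 0.64, -0.0, -0.0]
wrist_force: [-5.5, 0.7, 5.3]
grip_width: 0.0291
grip_force: 31.2
```

```bash
python3 rel.py
```

```text
TCP in stand [0.1275 0.0003 0.1652] toolx yaw in stand 0.9252 j6 0.28 F [-5.5  0.7  5.3] grip 31.2 0.0291 t 16.25
```

Scaled: 0.1 rad is 0.4.

>>> inch_along(
  steps=[
    [0,0,0,0.4,0.02],
    [0,0,0,0.4,0.02],
    [0,0,0,0.4,0.02],
    [0,0,0,0.4,0.02],
  ],
)

```text
time_s: 16.65
position: [0.6508, 0.1816, 0.1652]
ee_rot: [0.881, 0.473, 0.0, -0.0]
wrist_force: [-3.2, -0.3, 3.6]
grip_width: 0.0293
grip_force: 31.1
```

```bash
python3 rel.py
```

```text
TCP in stand [0.1278 0.     0.1652] toolx yaw in stand 0.5212 j6 0.68 F [-3.2 -0.3  3.6] grip 31.1 0.0293 t 16.65
```

>>> inch_along(
  steps=[
    [0,0,0,0.4,0.02],
    [0,0,0,0.4,0.02],
    [0,0,0,0.4,0.02],
    [0,0,0,0.4,0.02],
    [0,0,0,0.4,0.02],
    [0,0,0,0.1,0.02],
    [0,0,0,0,0.02],
    [0,0,0,0,0.02],
  ],
)

```text
time_s: 17.45
position: [0.6512, 0.1812, 0.1652]
ee_rot: [0.973, 0.231, 0.0, 0.0]
wrist_force: [-2.9, -2.9, 6.3]
grip_width: 0.0292
grip_force: 31.2
```

```bash
python3 rel.py
```

```text
TCP in stand [ 0.128  -0.0005  0.1652] toolx yaw in stand 0.0012 j6 1.2 F [-2.9 -2.9  6.3] grip 31.2 0.0292 t 17.45
```

Now I'll release, rise, back away and take the final check picture.

Scaled: -0.05 m is -1, -0.04 m is -0.8.

>>> inch_along(
  steps=[
    [0,0,0,0,0.055],
    [0,0,0,0,0.055],
    [0,0,0,0,0.055],
    [0,0,0,0,0.055],
    [0,0,-0.4,0,0.055],
    [0,0,-0.8,0,0.055],
    [0,0,-1,0,0.055],
    [0,0,-0.6,0,0.055],
    [0,0.8,0,0,0.055],
    [0,0.8,0,0,0.055],
  ],
)

```text
time_s: 18.45
position: [0.6872, 0.1101, 0.3056]
ee_rot: [0.973, 0.231, 0.001, 0.0]
wrist_force: [0.4, -0.1, -0.1]
grip_width: 0.0551
grip_force: 0.0
```

>>> inch_along(
  steps=[
    [-0.9,0,0,0,0.055],
    [-0.9,0,0,0,0.055],
    [-0.9,0,0,0,0.055],
    [-0.9,0,0,0,0.055],
    [-0.9,0,0,0,0.055],
    [-0.9,0,0,0,0.055],
    [0,0,0,0,0.055],
  ],
)

```text
time_s: 19.15
position: [0.4419, -0.0117, 0.3045]
ee_rot: [0.973, 0.229, -0.0, 0.0]
wrist_force: [0.6, 0.5, 0.3]
grip_width: 0.0552
grip_force: 0.0
```

```bash
python3 rel.py
python3 - <<'E'
from plant import env
import cv2
import numpy as np
a=env.grab_frame("top")[110:250,255:365,::-1]; b=env.grab_frame("scene")[160:265,290:370,::-1]
f=lambda i,k:cv2.resize(i,None,fx=k,fy=k,interpolation=cv2.INTER_CUBIC)
a=f(a,4);b=f(b,4); w=np.zeros((560,760,3),np.uint8);w[:,:440]=a;w[:420,440:]=b
cv2.imwrite("pics/end.png",cv2.convertScaleAbs(w,alpha=1.6,beta=20))
E
```

```text
TCP in stand [-0.1455 -0.0794  0.3045] toolx yaw in stand -0.0023 j6 0.81 F [0.6 0.5 0.3] grip 0.0 0.0552 t 19.15
```

View pics/end.png

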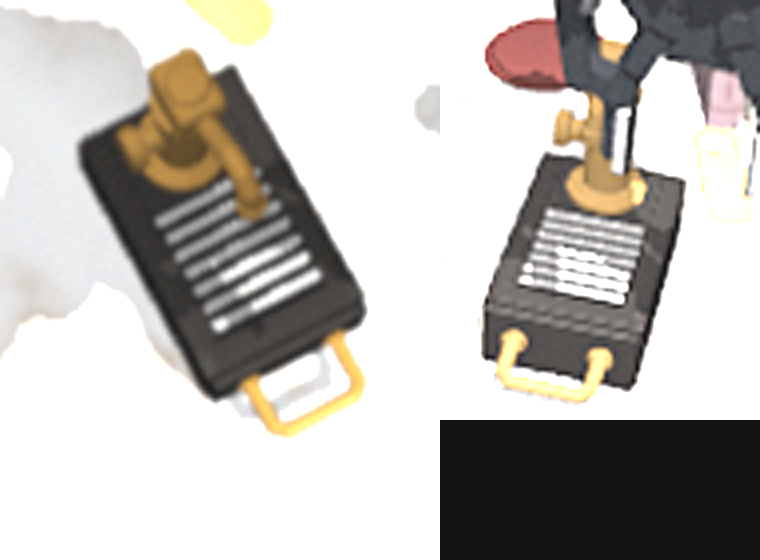

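The tray is home with its pull in front of the foot, and the spout lies along the grate, nozzle at (253,208) in the crop. I'll check the angle and pull numerically before handing in.

```bash
python3 - <<'E'
from h import *
from plant import env
T=env.camera_params("top");st=np.array([.5365,.1244,0])
def onplane(u,z):
    d=R.from_quat(T["orientation"]).apply([(u[0]-T["cx"])/T["fx"],-(u[1]-T["cy"])/T["fy"],-1]);P=T["origin"]+d*(z-T["origin"][2])/d[2]
    return rot(.464).inv().apply(P-st).round(4)
k=lambda u:np.array(u)/4+[255,110]-.4
n=onplane(k([253,210]),.146);c=onplane(k([187,80]),.165);print(n,c,"spout",np.arctan2(-(n[1]-c[1]),c[0]-n[0]))
print("pull (expect -.044,0)",onplane(k([323,402]),.03))
E
```

```text
[ 0.0556 -0.0003  0.146 ] [ 0.1298 -0.0005  0.165 ] spout -0.0026954112621335215
pull (expect -.044,0) [-0.0392 -0.0022  0.03  ]
```

```bash
python3 -c "
from plant import env
print(env.job_done())"
```

```text
the job is handed in; nothing more can be done
None
```

The tray is fully home in the bay and the spout points straight to the front (measured about 0 rad); the job is handed in at about 19 s with the robot touching nothing, though it returned no verdict and I did not re-measure the glass, bottle, jigger or lime.

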